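Tip the cherry tomatoes from the spouted jug into the largest bowl

TASK

Three washed cherry tomatoes lie in the blue jug. Carry or turn the jug so that it stands upright on the worktop with its spout facing the largest of the three white bowls and let go of it; then take it again by its handle, tip it over the spout, low over that bowl, so that all three tomatoes roll into it, and stand the empty jug upright on the worktop again. Do not push the bowls about and do not knock the salt jar.

Things in the scene. Friction and masses are not known exactly. Their poses are not given: they have to be found in the camera images.
- jug_center (a point): Centre (on the axis of the round foot, 42.5 mm up) of a loose blue open jug, 85 mm high, about 0.22 kg. x points to the spout, z up. Body 62 mm across at the foot, 66 mm at the rim, wall 3.5 mm, floor 5 mm; the +x wall leans out 30 degrees from vertical into a trough spout 46 mm wide inside. 154 mm long with its handle (on the -x side).
- jug_lip (a point): The pouring lip of the jug: the outermost point of the spout at rim height, 78 mm along x and 42.5 mm above jug_center. Same axes as the jug.
- jug_grip (a point): Middle of the flat upright thumb plate at the top outer corner of the jug's handle, opposite the spout: 60 mm from the jug's axis along -x, 66 mm above its underside; same axes. Plate 12 mm thick (y), 32 mm long (x), 28 mm high (z). (Keep the wrist off the room's wall at y = -0.40.) It can be pinched across y from straight above, or at a lean from above and behind the handle.
- tomato_1: Cherry tomato, wet and slippery, a red ball of 22 mm diameter, 10 g, rolls freely; origin at its centre. Starts in the jug; leaves it when the jug is tipped over its spout by about 75 to 85 degrees.
- tomato_2: As tomato_1.
- tomato_3: As tomato_1.
- bowl_large: The largest of three white round bowls of the same shape, loose: rim 104 mm across, 62 mm high, wall about 4 mm; origin at the centre of its underside, z up.
- bowl_medium: The middle white bowl, rim 86 mm across, 56 mm high; origin at the centre of its underside.
- bowl_small: The smallest white bowl, rim 70 mm across, 50 mm high; origin at the centre of its underside.
- salt_jar: Glass salt jar with a dark cap, 45 mm across, 105 mm high, loose, at the back of the worktop left of the toaster oven; origin at the centre of its underside.

How it is judged (in metres and radians):
On the way, in this order (a step that is already met when the one before it is completed fails the run):
1. the jug stands upright on the worktop, let go, with its spout facing the largest bowl (the line from the jug's axis through the spout passes within 40 mm of the bowl's centre) (angle between jug_center's own z axis and vertical below 0.1 rad and height (world z) of jug_center between 0.035 and 0.05 m and y of bowl_large in the frame of jug_center between -0.04 and 0.04 m and x of bowl_large in the frame of jug_center above 0.05 m and contact force between the fingers and jug below 0.3 N), for 0.2 s.
2. the jug is tipped by more than 50 degrees with its lip over the largest bowl (within 60 mm of its centre in plan, less than 200 mm above the worktop) (angle between jug_center's own z axis and vertical above 0.87 rad and horizontal distance between jug_lip and bowl_large below 0.06 m and height (world z) of jug_lip below 0.2 m), for 0.1 s.
At the end, for the whole second after the job is handed in: All three tomatoes lie in the largest bowl (centres within 48 mm of its axis and below its rim), the bowl stands upright, and the jug stands upright (within 6 degrees) on the worktop and let go (horizontal distance between each of tomato_1, tomato_2, tomato_3 and bowl_large below 0.048 m and z of tomato_1 in the frame of bowl_large between 0 and 0.062 m and z of tomato_2 in the frame of bowl_large between 0 and 0.062 m and z of tomato_3 in the frame of bowl_large between 0 and 0.062 m and angle between each of bowl_large, jug_center's own z axis and vertical below 0.1 rad and height (world z) of bowl_large between -0.01 and 0.01 m and height (world z) of jug_center between 0.035 and 0.05 m and linear speed of bowl_large below 0.03 m/s); the robot touches nothing.
It fails at once if the large bowl is pushed by more than 50 mm (distance of bowl_large from where it was at the start of the episode above 0.05 m).
It fails at once if one of the other bowls is pushed by more than 50 mm (distance of any of bowl_medium, bowl_small from where it was at the start of the episode above 0.05 m).
It fails at once if the salt jar is knocked over or pushed by more than 50 mm (distance of salt_jar from where it was at the start of the episode above 0.05 m or angle between salt_jar's own z axis and vertical above 0.5 rad).
It also fails if it takes over 62 s, if anything falls off the work surface, if the arm or the gripper's body presses on something with over 40 N, if the wrist force passes 120 N, or if a joint passes its speed limit or range.

ROBOT

A 7-joint arm with a two-finger parallel gripper is mounted at the origin on a cart in front of the work surface, level with it; the furniture and walls round the work are solid. World frame = base frame: x ahead of the robot, y to its left, z up, the work surface at z = 0. Lengths are in mm, angles in rad, forces in N, time in s.
With the tool pointing down it reaches from about 400 to 850 mm from the base axis. Payload 4.4 kg.
Tool frame: the origin (TCP) lies at the very end of the fingers, on their centre line; the grasp point (between the pads) lies 19 mm behind it (manip.hold_point_z is the distance from the TCP to the grasp point, in mm); z points along the fingers, y is the line along which they close (so a half turn about z gives the same grasp; the last joint's range is limited). The gripper opens to 94 mm and grips with 3 to 60 N. Pads are 16 mm wide; open, the fingers measure 119 mm over their backs; the gripper's body (75 mm by 177 mm) begins 78 mm behind the grasp point.
Start: joints at [-1.174, 0.628, 0.038, 1.517, -0.027, 0.996, -0.02], TCP at [290.174, 581.651, 180.978] pointing down, gripper open.
Joint ranges: [-3.06, 3.06], [-0.37, 2.12], [-1.25, 1.32], [0.18, 2.47], [-1.1, 4.24], [0.23, 1.98], [-2.94, 2.94]. Speed limits (rad/s): [2.57, 2.57, 3.14, 3.14, 3.14, 3.14, 3.14].

INTERFACE

Orientations are given as a rotation vector (axis times angle).
In Python, from station import manip, vision gives the robot as it stands.
- The arm moves only by the tool arm_command, never from a script. Its argument "motion" is a list of rows, each a list of 7 numbers: the turn, a rotation vector about the tool's x, y, z in units of pi/4 rad (1.0 is pi/4 rad), then the shift along the tool's x, y, z in units of 0.5 m (1.0 is 0.5 m), then the closure, from 0 (fully open) to 1 (shut). A call has 1 to 10 rows; each row shifts and turns the commanded pose from where the row before left it, along the tool's axes as they then stand; what a row does not reach is not made up. A row lasts 1/10 s, in which the tool goes at most 50 mm and 8.59 degrees, less where a joint would pass 70% of its speed; a pose out of reach is approached as far as the arm can. A call with a number of a shift or a turn outside -1 to 1 is refused whole. A call with a gripper value outside its range is refused whole. The fingers move at their own pace and stop on an object; "grip_force" is the grip in N (left out, the last holds). Time passes only in rows, so rows that do not move let the fingers close. It gives the time, the measured TCP pose, the force, the opening and the grip force at its end, in the units of the state.
- manip.get_obs(): the state, without advancing time (a new reading comes with each control period).
- vision.snapshot(name): name is "scene" or "top"; returns the picture (420x560x3 uint8, blue, green, red); there is no depth.
- vision.get_calibration(name): a dict with "fx", "fy", "cx", "cy" (pixels), "eye" and "orientation" of the camera in the world. Camera axes: x right, y down, z forward; pixel columns grow to the right and rows downward; lengths in mm; the calibration is good to about 2 mm. A picture is of the moment at which its call begins. get_calibration takes no time and is no camera call.
- manip.close_job(): hands the job in; it is judged then, once.
The state is a dict: "clock": time; "q": joint angles; "dq": joint speeds; "tau": joint torques, N m; "tool_pos": TCP position; "eef_rot": TCP orientation; "contact_force": force on the tool from outside, world axes, zero at the start; "ft_torque": the same for the moment, N m; "finger_gap": finger opening in mm; "finger_force": force on a finger pad.
Only numpy, scipy, OpenCV 4.12 (cv2) and the standard library are available. Lean on these libraries where they do the work, as an engineer would, in place of code of your own. Each camera call takes 0.05 s, during which the arm holds its last target. There are 200 camera calls.

## Working session

There is one attempt and no reset: what is moved stays moved. The work goes in short steps, Python scripts to look and compute and a tool call to move; the robot and the scene stay as the last step left them, time stands still between calls to the robot, and variables do not carry over. Pictures are saved under pics/ and viewed, at most 13 in all, crops included, and the job is handed in when it is done.

Besides the shell and the picture viewer there is one more tool, called after ">>>" as name(argument=value, ...), one argument or row to a line, values as JSON. arm_command: Moves the arm, as the interface text tells. Its arguments: {"type":"object","properties":{"motion":{"type":"array"},"grip_force":{"type":"number"}},"required":["motion"]}

```bash
ls; mkdir -p pics; python3 - <<'E'
from station import manip, vision
import cv2
for n in("scene","top"):
    cv2.imwrite(f"pics/{n}0.png",vision.snapshot(n)); print(n,vision.get_calibration(n))
print(manip.get_obs(), manip.hold_point_z)
E
```

```text
pics
scene {'fx': 507.21679644968833, 'fy': 507.21679644968833, 'cx': 281.49901048325546, 'cy': 207.7308906726508, 'eye': array([ 112.43931026, -333.75608093,  743.74446819]), 'orientation': array([-2.21489501,  1.06806214, -0.38740838])}
top {'fx': 487.73799725384634, 'fy': 487.73799725384634, 'cx': 276.54960609864185, 'cy': 203.81267576895587, 'eye': array([407.6464498 ,  33.88658888, 956.11769602]), 'orientation': array([-2.09149702,  2.15857437, -0.16933179])}
{'clock': 0.1, 'q': array([-1.17382501,  0.62925213,  0.03845596,  1.51824452, -0.02704156,
        0.99630875, -0.02000819]), 'dq': array([ 0.00101871, -0.00291327, -0.000949  , -0.00233082,  0.00075087,
        0.00092299,  0.00057365]), 'tau': array([ 2.06941091e-03, -5.50794375e+01,  1.14689548e+00, -1.87116319e+01,
       -5.22660173e-02,  1.92003697e-02,  4.88535352e-05]), 'tool_pos': array([289.86206674, 581.08007459, 180.15479855]), 'eef_rot': array([-7.20418483e-01, -3.05746315e+00,  2.58703786e-03]), 'contact_force': array([ 0.51971567,  0.69372086, -0.13334803]), 'ft_torque': array([-0.02504008,  0.02385227, -0.03811185]), 'finger_force': 0.0, 'finger_gap': 94.03246267533419} 18.8
```

View pics/scene0.png

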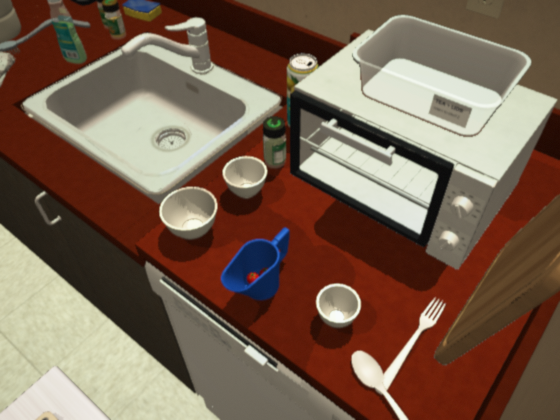

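View pics/top0.png

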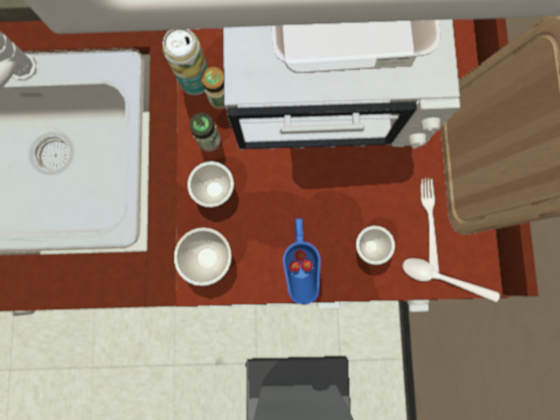

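The scene picture shows the blue jug at (258,268), with its handle at (283,240) and the tomatoes inside. The top picture shows the jug at (302,270) with its spout towards the robot and its handle at (299,228). In that view the large bowl is at (203,257), medium at (211,186), small at (375,246) and the salt jar at about (206,130).

```bash
cat > h.py <<'E'
import numpy as np, cv2
from scipy.spatial.transform import Rotation as R
from station import manip, vision
def ray(n,u,v):
    c=vision.get_calibration(n); d=R.from_rotvec(c['orientation']).apply([(u-c['cx'])/c['fx'],(v-c['cy'])/c['fy'],1]); return c['eye'],d
def onz(n,u,v,z):
    e,d=ray(n,u,v); return e+d*(z-e[2])/d[2]
def proj(n,p):
    c=vision.get_calibration(n); q=R.from_rotvec(c['orientation']).inv().apply(np.array(p)-c['eye']); return c['fx']*q[0]/q[2]+c['cx'],c['fy']*q[1]/q[2]+c['cy']
def blue(im):
    h=cv2.cvtColor(im,cv2.COLOR_BGR2HSV); m=cv2.inRange(h,(100,130,60),(130,255,255))
    k=cv2.connectedComponentsWithStats(m); i=1+np.argmax(k[2][1:,4]); return (k[1]==i).astype(np.uint8)
def obs():
    o=manip.get_obs(); r=R.from_rotvec(o['eef_rot']).as_matrix(); print(o['clock'],o['tool_pos'].round(1),'\n',r.round(3),o['q'].round(2),o['finger_gap']); return o,r
E
python3 - <<'E'
from h import *
im=vision.snapshot("top")
for nm,(u,v),s,z in(("L",(203,257),104,62),("M",(211,186),86,56),("S",(375,246),70,50)):
    h=cv2.cvtColor(im,cv2.COLOR_BGR2HSV); m=cv2.inRange(h,(0,0,90),(180,90,255)); m[:v-45]=0;m[v+45:]=0;m[:,:u-45]=0;m[:,u+45:]=0
    k=cv2.connectedComponentsWithStats(m); i=k[1][v,u]; c=cv2.findContours((k[1]==i).astype(np.uint8),0,1)[0][0]
    P=np.array([onz("top",*p[0],z)[:2] for p in c],np.float32); (x,y),rr=cv2.minEnclosingCircle(P); print(nm,x,y,2*rr,k[2][i])
print("salt",onz("top",204,123,105))
m=blue(im); ys,xs=np.nonzero(m); print("blue",xs.min(),xs.max(),ys.min(),ys.max())
for y in range(ys.min(),ys.max()+1,4):
    r=np.nonzero(m[y])[0]; a=onz("top",r.min(),y,85);b=onz("top",r.max()+1,y,85); print(y,r.min(),r.max(),a[:2].round(),b[:2].round())
cv2.imwrite("pics/crop1.png",cv2.resize(im[200:320,250:410],None,fx=5,fy=5,interpolation=2))
obs()
E
```

```text
L 470.94677734375 182.4984588623047 108.22955322265625 [ 174  227   58   59 2714]
M 607.6206665039062 168.06768798828125 91.7153549194336 [ 187  160   47   48 1745]
S 482.6075134277344 -136.52809143066406 74.15435791015625 [ 356  225   39   40 1248]
salt [710.21399786 171.09409201 105.        ]
blue 284 319 219 303
219 298 300 [530.   5.] [530.   0.]
223 296 301 [523.   9.] [523.  -1.]
227 296 301 [516.  10.] [516.  -1.]
231 296 301 [509.  10.] [508.  -1.]
235 296 301 [502.  10.] [501.  -1.]
239 297 302 [494.   9.] [494.  -2.]
243 296 306 [487.  11.] [487.  -9.]
247 289 313 [480.  23.] [479. -21.]
251 286 316 [474.  29.] [472. -26.]
255 285 318 [466.  31.] [465. -29.]
259 284 319 [459.  33.] [457. -31.]
263 284 319 [452.  33.] [450. -31.]
267 285 318 [445.  32.] [443. -28.]
271 286 318 [438.  30.] [436. -28.]
275 286 319 [431.  30.] [429. -30.]
279 287 319 [424.  29.] [422. -29.]
283 288 318 [417.  27.] [415. -27.]
287 289 318 [410.  26.] [409. -27.]
291 289 318 [403.  26.] [402. -27.]
295 291 316 [396.  23.] [395. -23.]
299 293 314 [389.  20.] [388. -19.]
303 302 306 [382.   4.] [382.  -5.]
0.15 [289.9 581.2 180.3] 
 [[-0.895  0.446 -0.001]
 [ 0.446  0.895 -0.001]
 [-0.    -0.001 -1.   ]] [-1.17  0.63  0.04  1.52 -0.03  1.   -0.02] 94.07710590087943
```

View pics/crop1.png

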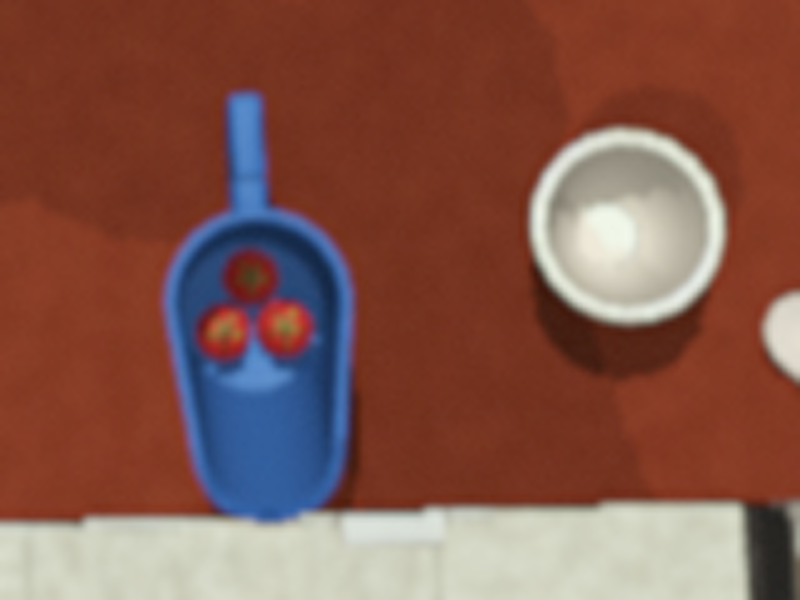

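>>> arm_command(
  motion=[
    [0,0,0,-0.0708,-0.0638,0,0],
    [0,0,0,-0.0708,-0.0638,0,0],
    [0,0,0,-0.0708,-0.0638,0,0],
    [0,0,0,-0.0708,-0.0638,0,0],
    [0,0,0,-0.0708,-0.0638,0,0],
    [0,0,0,-0.0708,-0.0638,0,0],
    [0,0,0,-0.0708,-0.0638,0,0],
    [0,0,0,-0.0708,-0.0638,0,0],
    [0,0,0,-0.0708,-0.0638,0,0],
    [0,0,0,-0.0708,-0.0638,0,0],
  ],
)

```text
clock: 1.15
tool_pos: [464.8, 136.3, 181.0]
eef_rot: [0.72, 3.058, 0.0]
contact_force: [1.2, 0.2, 0.2]
finger_gap: 94.2
finger_force: 0.0
```

>>> arm_command(
  motion=[
    [0,0,0,-0.0708,-0.0638,0,0],
    [0,0,0,-0.0708,-0.0638,0,0],
    [0,0,0,-0.0708,-0.0638,0,0],
    [0,0,-0.158,0,0,0,0],
    [0,0,-0.158,0,0,0,0],
    [0,0,-0.158,0,0,0,0],
    [0,0,-0.158,0,0,0,0],
    [0,0,0,0,0,0,0],
    [0,0,0,0,0,0,0],
  ],
  grip_force=55,
)

```text
clock: 2.05
tool_pos: [516.7, 5.0, 180.8]
eef_rot: [0.048, -3.141, -0.0]
contact_force: [0.9, 0.6, -0.3]
finger_gap: 94.2
finger_force: 0.0
```

```bash
cat >> h.py <<'E'
def need(pt,r_target=None):
    "shift in tool units and turn units from here to TCP target pt"
    o,r=obs(); print('shift',(r.T@(np.array(pt)-o['tool_pos'])/500).round(4))
    if r_target is not None: print('turn',(R.from_matrix(r.T@r_target).as_rotvec()/(np.pi/4)).round(3))
E
python3 - <<'E'
from h import *
y=np.array([-.033,1,0]);y/=np.linalg.norm(y);z=np.array([0,0,-1.]);need([516,4,47],np.c_[np.cross(y,z),y,z])
E
```

```text
2.05 [516.7   5.  180.8] 
 [[-1.   -0.03 -0.  ]
 [-0.03  1.    0.  ]
 [ 0.    0.   -1.  ]] [-0.03  0.44 -0.05  1.88  0.03  0.82  1.51] 94.1526516570319
shift [ 0.0014 -0.002   0.2677]
turn [ 0.    -0.    -0.003]
```

>>> arm_command(
  motion=[
    [0,0,0,0,0,0.09,0],
    [0,0,0,0,0,0.09,0],
    [0,0,0,0,0,0.06,0],
    [0,0,0,0,0,0.0277,0.3],
    [0,0,0,0,0,0,0.7],
    [0,0,0,0,0,0,1],
    [0,0,0,0,0,0,1],
    [0,0,0,0,0,0,1],
    [0,0,0,0,0,0,1],
    [0,0,0,0,0,0,1],
  ],
  grip_force=50,
)

```text
clock: 3.05
tool_pos: [517.2, 5.1, 47.7]
eef_rot: [-0.052, 3.14, 0.0]
contact_force: [-0.5, 0.6, 0.3]
finger_gap: 41.5
finger_force: 0.0
```

>>> arm_command(
  motion=[
    [0,0,0,0,0,-0.02,1],
    [0,0,0,0,0,-0.04,1],
    [0,0,0,0,0,-0.03,1],
    [0,0,0,0,0,0,1],
  ],
)

```text
clock: 3.45
tool_pos: [518.6, 5.2, 94.4]
eef_rot: [-0.052, 3.137, 0.0]
contact_force: [-0.2, -0.1, -0.2]
finger_gap: 9.4
finger_force: 0.0
```

```bash
python3 - <<'E'
from h import *
obs()
cv2.imwrite("pics/s2.png",vision.snapshot("scene")[150:350,150:430])
E
```

```text
3.45 [518.6   5.2  94.4] 
 [[-0.999 -0.033  0.005]
 [-0.033  0.999  0.   ]
 [-0.005  0.    -1.   ]] [-0.03  0.56 -0.05  1.97  0.04  0.6   1.5 ] 9.400896545327713
```

View pics/s2.png

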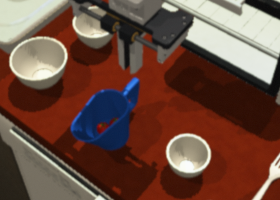

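The picture shows the jug standing where it was: the fingers are slow and I lifted before they had closed. I'll reopen, go down again and give them time.

>>> arm_command(
  motion=[
    [0,0,0,0,0,0,0.5],
    [0,0,0,0,0,0,0.5],
    [0,0,0,0,0,0,0.5],
    [0,0,0,0,0,0,0.5],
    [0,0,0,0,0,0,0.5],
    [0,0,0,0,0,0.04,0.5],
    [0,0,0,0,0,0.05,0.5],
    [0,0,0,0,0,0,0.5],
    [0,0,0,0,0,0,1],
    [0,0,0,0,0,0,1],
  ],
)

```text
clock: 4.5
tool_pos: [517.5, 5.2, 48.0]
eef_rot: [-0.053, 3.14, 0.0]
contact_force: [0.2, 0.5, 1.0]
finger_gap: 34.5
finger_force: 0.0
```

>>> arm_command(
  motion=[
    [0,0,0,0,0,0,1],
    [0,0,0,0,0,0,1],
    [0,0,0,0,0,0,1],
    [0,0,0,0,0,0,1],
    [0,0,0,0,0,0,1],
    [0,0,0,0,0,0,1],
  ],
)

```text
clock: 5.1
tool_pos: [517.5, 5.0, 47.5]
eef_rot: [-0.052, 3.14, -0.0]
contact_force: [0.8, -0.6, 4.6]
finger_gap: 11.6
finger_force: 50.0
```

>>> arm_command(
  motion=[
    [0,0,0,0,0,-0.02,1],
    [0,0,0,0,0,-0.03,1],
    [0,0,0,0.02,-0.014,-0.03,1],
    [0,0,0,0.03,-0.02,0,1],
    [0,0,0,0.03,-0.02,0,1],
    [0,0,0,0.02,-0.016,0,1],
    [0,0,0.1,0,0,0,1],
    [0,0,0.15,0,0,0,1],
    [0,0,0.18,0,0,0,1],
    [0,0,0.18,0,0,0,1],
  ],
)

```text
clock: 6.1
tool_pos: [467.7, -31.4, 87.1]
eef_rot: [-0.703, -3.061, -0.001]
contact_force: [-0.5, 0.1, -2.0]
finger_gap: 11.2
finger_force: 50.0
```

>>> arm_command(
  motion=[
    [0,0,0.18,0,0,0,1],
    [0,0,0.18,0,0,0,1],
    [0,0,0.18,0,0,0,1],
    [0,0,0.18,0,0,0,1],
    [0,0,0.18,0,0,0,1],
    [0,0,0.18,0,0,0,1],
    [0,0,0.18,0,0,0,1],
    [0,0,0.12,0,0,0,1],
    [0,0,0.054,0,0,0,1],
    [0,0,0,0,0,0,1],
  ],
)

```text
clock: 7.1
tool_pos: [467.8, -31.3, 87.0]
eef_rot: [-2.221, -2.221, 0.001]
contact_force: [-0.1, -0.8, -2.8]
finger_gap: 11.2
finger_force: 50.0
```

```bash
python3 - <<'E'
from h import *
obs()
a=vision.snapshot("scene")[120:340,100:380];b=vision.snapshot("top")[150:370,150:430]
cv2.imwrite("pics/s3.png",np.vstack([a,b]))
E
```

```text
7.1 [467.8 -31.3  87. ] 
 [[-0.     1.    -0.001]
 [ 1.     0.     0.   ]
 [ 0.    -0.001 -1.   ]] [-0.28  0.56  0.41  2.11 -0.42  0.55  0.44] 11.173675633129976
```

View pics/s3.png

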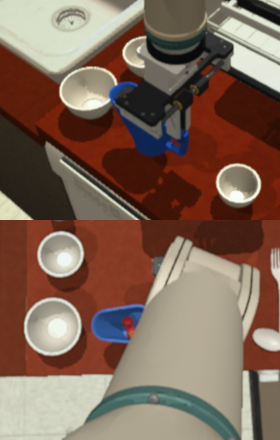

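The jug hangs upright with its spout towards the large bowl and the tomatoes inside. Setting it down and letting go.

>>> arm_command(
  motion=[
    [0,0,0,0,0,0.03,1],
    [0,0,0,0,0,0.03,1],
    [0,0,0,0,0,0.0125,1],
    [0,0,0,0,0,0.006,1],
    [0,0,0,0,0,0,1],
    [0,0,0,0,0,0,0.6],
    [0,0,0,0,0,0,0.6],
    [0,0,0,0,0,0,0.6],
    [0,0,0,0,0,0,0.6],
    [0,0,0,0,0,0,0.6],
  ],
)

```text
clock: 8.2
tool_pos: [468.2, -31.5, 48.0]
eef_rot: [2.222, 2.22, 0.0]
contact_force: [0.3, 0.1, -0.1]
finger_gap: 37.6
finger_force: 0.0
```

>>> arm_command(
  motion=[
    [0,0,0,0,0,0,0.6],
    [0,0,0,0,0,0,0.6],
    [0,0,0,0,0,-0.04,0.6],
    [0,0,0,0,0,-0.06,0.6],
    [0,0,0,0,0,0,0.6],
  ],
)

```text
clock: 8.7
tool_pos: [470.2, -32.0, 100.3]
eef_rot: [2.22, 2.217, 0.006]
contact_force: [-0.2, 0.9, -0.8]
finger_gap: 37.5
finger_force: 0.0
```

>>> arm_command(
  motion=[
    [0,0.178,0,0,0,-0.03,0.6],
    [0,0.178,0,0,0,0,0.6],
    [0,0.178,0,0,0,0,0.6],
    [0,0.178,0,0,0,0,0.6],
    [0,0.178,0,0,0,0,0.6],
    [0,0,0,0,0,0,0.6],
    [0,0,0,0,0,0,0.6],
  ],
)

```text
clock: 9.4
tool_pos: [467.0, -32.2, 110.2]
eef_rot: [-1.828, -1.818, -0.649]
contact_force: [-0.7, 0.4, 0.4]
finger_gap: 37.7
finger_force: 0.0
```

```bash
python3 - <<'E'
from h import *
need([468,-19,51.5],np.array([[0,1,0],[.766,0,.643],[.643,0,-.766]]))
im=vision.snapshot("top"); cv2.imwrite("pics/t4.png",im[150:370,150:430]);
b=vision.snapshot("scene")[120:340,100:380]; cv2.imwrite("pics/t4.png",np.vstack([im[150:370,150:430],b]))
m=blue(im); c=max(cv2.findContours(m,0,1)[0],key=cv2.contourArea)
P=np.array([onz("top",*p[0],85)[:2] for p in c]); i=P[:,1].argmax(); print("lip",P[i], "range",P.min(0),P.max(0))
E
```

```text
9.4 [467.  -32.2 110.2] 
 [[ 0.006  1.    -0.001]
 [ 0.773 -0.004  0.634]
 [ 0.634 -0.004 -0.773]] [ 0.46  0.72  0.06  1.94 -0.75  1.02  1.08] 37.66025902098569
shift [-0.054   0.0023  0.1076]
turn [-0.001  0.015 -0.007]
lip [459.83951188 102.40902334] range [434.37670989 -45.6546605 ] [496.97764211 102.40902334]
```

View pics/t4.png

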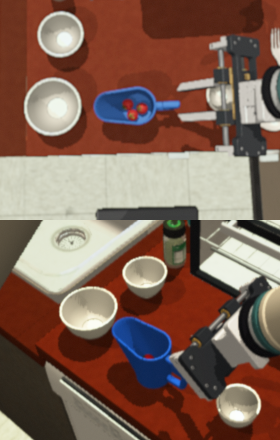

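The jug stands upright facing the large bowl, with all three tomatoes inside. The leaning gripper is lined up behind the handle and clear of the small bowl.

>>> arm_command(
  motion=[
    [0,0,0,-0.03,0.001,0,0.6],
    [0,0,0,-0.024,0.001,0.02,0.6],
    [0,0,0,0,0,0.045,0.6],
    [0,0,0,0,0,0.0425,0.6],
    [0,0,0,0,0,0,0.6],
    [0,0,0,0,0,0,1],
    [0,0,0,0,0,0,1],
    [0,0,0,0,0,0,1],
    [0,0,0,0,0,0,1],
    [0,0,0,0,0,0,1],
  ],
  grip_force=58,
)

```text
clock: 10.5
tool_pos: [468.7, -19.1, 53.1]
eef_rot: [-1.827, -1.823, -0.651]
contact_force: [-1.1, -1.8, 2.3]
finger_gap: 11.1
finger_force: 58.0
```

>>> arm_command(
  motion=[
    [0,0,0,0,0,0,1],
    [0,0,0,0,0,0,1],
  ],
)

```text
clock: 10.7
tool_pos: [468.7, -19.1, 53.1]
eef_rot: [-1.827, -1.823, -0.651]
contact_force: [-2.1, -4.2, 6.2]
finger_gap: 11.2
finger_force: 58.0
```

```bash
python3 - <<'E'
from h import *
obs()
E
```

```text
10.7 [468.7 -19.1  53.1] 
 [[ 0.002  1.     0.   ]
 [ 0.774 -0.002  0.633]
 [ 0.633 -0.001 -0.774]] [ 0.46  0.81  0.02  1.97 -0.81  0.91  1.17] 11.248793134633171
```

>>> arm_command(
  motion=[
    [0,0,0,0.01,0,-0.012,1],
    [0,0,0,0.03,0,-0.037,1],
    [0,0,0,0.03,0,-0.037,1],
    [0,0,0,0.031,0,-0.038,1],
    [0,0,0,0.015,0,0.012,1],
    [0,0,0,0.02,0,0.0165,1],
    [0,0,0,0.02,0,0.0165,1],
    [0,0,0,0.015,0,0.012,1],
    [0,0,0,0,0,0,1],
  ],
)

```text
clock: 11.6
tool_pos: [467.6, 29.3, 132.5]
eef_rot: [-1.821, -1.822, -0.649]
contact_force: [-0.4, 0.4, -3.5]
finger_gap: 11.0
finger_force: 58.0
```

```bash
cat >> h.py <<'E'
def tip(th0,lip0,path,tcp=None):
    "rows (turn y, shift x, shift z) for tips th (deg) with lip (y,z) going along path [(th,y,z,n)]; tool lean 39.3 at tip 0"
    def pose(th,l):
        t=np.radians(th); a=np.radians(39.3-th); o=np.array([-123*np.cos(t)-32*np.sin(t),123*np.sin(t)-32*np.cos(t)])
        return np.array(l)+o,a
    cur=(th0,*lip0)
    for th,y,z,n in path:
        for k in range(1,n+1):
            w=[c+(e-c)*k/n for c,e in zip(cur,(th,y,z))]; v=[c+(e-c)*(k-1)/n for c,e in zip(cur,(th,y,z))]
            p1,a1=pose(w[0],w[1:]);p0,a0=pose(v[0],v[1:]); d=p1-p0
            print([0,round((a1-a0)/(np.pi/4),3),0,round((d@[np.cos(a0),np.sin(a0)])/500,4),0,round((d@[np.sin(a0),-np.cos(a0)])/500,4),1])
        cur=(th,y,z); print('->',cur,'tcp',p1.round(1))
E
python3 - <<'E'
from h import *
obs()
tip(0,(149,165),[(48,165,130,10),(72,172,82,10),(88,172,80,8)])
im=vision.snapshot("scene"); cv2.imwrite("pics/s5.png",np.vstack([im[120:340,100:380],vision.snapshot("top")[150:370,150:430]]))
E
```

```text
11.6 [467.6  29.3 132.5] 
 [[ 0.001  1.    -0.004]
 [ 0.772  0.002  0.635]
 [ 0.635 -0.004 -0.772]] [ 0.38  0.66  0.03  2.   -0.8   0.98  1.03] 11.016226627302519
[0, np.float64(-0.107), 0, np.float64(0.0077), 0, np.float64(-0.0115), 1]
[0, np.float64(-0.107), 0, np.float64(0.0084), 0, np.float64(-0.0114), 1]
[0, np.float64(-0.107), 0, np.float64(0.009), 0, np.float64(-0.0113), 1]
[0, np.float64(-0.107), 0, np.float64(0.0097), 0, np.float64(-0.0113), 1]
[0, np.float64(-0.107), 0, np.float64(0.0103), 0, np.float64(-0.0113), 1]
[0, np.float64(-0.107), 0, np.float64(0.0109), 0, np.float64(-0.0114), 1]
[0, np.float64(-0.107), 0, np.float64(0.0116), 0, np.float64(-0.0115), 1]
[0, np.float64(-0.107), 0, np.float64(0.0122), 0, np.float64(-0.0117), 1]
[0, np.float64(-0.107), 0, np.float64(0.0128), 0, np.float64(-0.0119), 1]
[0, np.float64(-0.107), 0, np.float64(0.0134), 0, np.float64(-0.0122), 1]
-> (48, 165, 130) tcp [ 58.9 200. ]
[0, np.float64(-0.053), 0, np.float64(0.0075), 0, np.float64(-0.0003), 1]
[0, np.float64(-0.053), 0, np.float64(0.0079), 0, np.float64(-0.0004), 1]
[0, np.float64
[... 535 characters left out ...]
t64(0.0107), 0, np.float64(-0.002), 1]
-> (72, 172, 82) tcp [103.6 189.1]
[0, np.float64(-0.044), 0, np.float64(0.0041), 0, np.float64(-0.0076), 1]
[0, np.float64(-0.044), 0, np.float64(0.0041), 0, np.float64(-0.0076), 1]
[0, np.float64(-0.044), 0, np.float64(0.0041), 0, np.float64(-0.0076), 1]
[0, np.float64(-0.044), 0, np.float64(0.0042), 0, np.float64(-0.0076), 1]
[0, np.float64(-0.044), 0, np.float64(0.0042), 0, np.float64(-0.0076), 1]
[0, np.float64(-0.044), 0, np.float64(0.0042), 0, np.float64(-0.0076), 1]
[0, np.float64(-0.044), 0, np.float64(0.0042), 0, np.float64(-0.0076), 1]
[0, np.float64(-0.044), 0, np.float64(0.0042), 0, np.float64(-0.0077), 1]
-> (88, 172, 80) tcp [135.7 201.8]
```

View pics/s5.png

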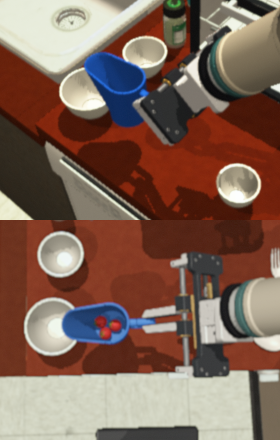

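The jug hangs upright with all three tomatoes in it and its lip above the near half of the large bowl. Next comes the first part of the tip, using the constant-rate numbers.

>>> arm_command(
  motion=[
    [0,-0.107,0,0.0077,0,-0.0115,1],
    [0,-0.107,0,0.0084,0,-0.0114,1],
    [0,-0.107,0,0.009,0,-0.0113,1],
    [0,-0.107,0,0.0097,0,-0.0113,1],
    [0,-0.107,0,0.0103,0,-0.0113,1],
    [0,-0.107,0,0.0109,0,-0.0114,1],
    [0,-0.107,0,0.0116,0,-0.0115,1],
    [0,-0.107,0,0.0122,0,-0.0117,1],
    [0,-0.107,0,0.0128,0,-0.0119,1],
    [0,-0.107,0,0.0134,0,-0.0122,1],
  ],
)

```text
clock: 12.7
tool_pos: [468.6, 59.3, 200.5]
eef_rot: [2.143, 2.138, -0.171]
contact_force: [0.7, 0.2, -3.5]
finger_gap: 11.5
finger_force: 58.0
```

```bash
python3 - <<'E'
from h import *
obs()
im=vision.snapshot("scene"); cv2.imwrite("pics/s6.png",np.vstack([im[60:340,100:380],vision.snapshot("top")[150:370,150:430]]))
E
```

```text
12.7 [468.6  59.3 200.5] 
 [[ 0.003  1.    -0.002]
 [ 0.988 -0.003 -0.157]
 [-0.157 -0.002 -0.988]] [-0.64  0.41  0.46  1.96 -0.03  0.85 -0.19] 11.47291611255744
```

View pics/s6.png

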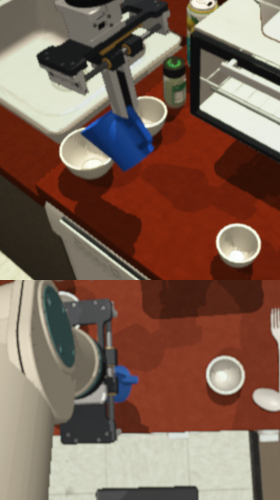

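The jug is tipped by about half, with its lip over the large bowl and the pose as planned. Continuing slowly.

>>> arm_command(
  motion=[
    [0,-0.053,0,0.0075,0,-0.0003,1],
    [0,-0.053,0,0.0079,0,-0.0004,1],
    [0,-0.053,0,0.0083,0,-0.0006,1],
    [0,-0.053,0,0.0086,0,-0.0007,1],
    [0,-0.053,0,0.009,0,-0.0009,1],
    [0,-0.053,0,0.0094,0,-0.0011,1],
    [0,-0.053,0,0.0097,0,-0.0013,1],
    [0,-0.053,0,0.01,0,-0.0015,1],
    [0,-0.053,0,0.0104,0,-0.0017,1],
    [0,-0.053,0,0.0107,0,-0.002,1],
  ],
)

```text
clock: 13.8
tool_pos: [468.5, 103.6, 188.3]
eef_rot: [1.902, 1.897, -0.561]
contact_force: [-0.2, -0.3, -2.2]
finger_gap: 11.3
finger_force: 58.0
```

>>> arm_command(
  motion=[
    [0,-0.044,0,0.0041,0,-0.0076,1],
    [0,-0.044,0,0.0041,0,-0.0076,1],
    [0,-0.044,0,0.0041,0,-0.0076,1],
    [0,-0.044,0,0.0042,0,-0.0076,1],
    [0,-0.044,0,0.0042,0,-0.0076,1],
    [0,-0.044,0,0.0042,0,-0.0076,1],
    [0,-0.044,0,0.0042,0,-0.0076,1],
    [0,-0.044,0,0.0042,0,-0.0077,1],
    [0,0,0,0,0,0,1],
    [0,0,0,0,0,0,1],
  ],
)

```text
clock: 14.8
tool_pos: [469.0, 136.2, 201.6]
eef_rot: [1.72, 1.719, -0.778]
contact_force: [-0.1, -0.6, -2.3]
finger_gap: 11.0
finger_force: 58.0
```

>>> arm_command(
  motion=[
    [0,0,0,0,0,0,1],
    [0,0,0,0,0,0,1],
    [0,0,0,0,0,0,1],
    [0,0,0,0,0,0,1],
    [0,0,0,0,0,0,1],
    [0,0,0,0,0,0,1],
    [0,0,0,0,0,0,1],
    [0,0,0,0,0,0,1],
    [0,0,0,0,0,0,1],
    [0,0,0,0,0,0,1],
  ],
)

```text
clock: 15.8
tool_pos: [469.0, 136.3, 201.7]
eef_rot: [1.72, 1.72, -0.777]
contact_force: [0.6, 0.5, -1.7]
finger_gap: 11.5
finger_force: 58.0
```

```bash
python3 - <<'E'
from h import *
obs()
im=vision.snapshot("scene"); cv2.imwrite("pics/s7.png",cv2.resize(im[90:290,120:320],None,fx=2.5,fy=2.5))
E
```

```text
15.8 [469.  136.3 201.7] 
 [[-0.001  1.    -0.002]
 [ 0.662 -0.001 -0.749]
 [-0.749 -0.002 -0.662]] [-1.14  0.84  0.62  1.66  0.24  1.28 -0.71] 11.469193163212388
```

View pics/s7.png

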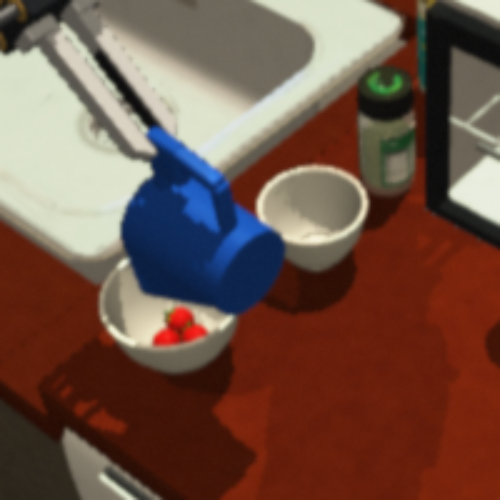

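All three tomatoes lie in the large bowl, at about (180,330) in the crop, and the bowls haven't moved. Tipping back up along the same path.

```bash
python3 - <<'E' | sed 's/np.float64(\([^)]*\))/\1/g'
from h import *
tip(87.8,(172,80),[(70,165,130,4),(0,149,170,12)])
E
```

```text
[0, 0.099, 0, -0.0286, 0, 0.0043, 1]
[0, 0.099, 0, -0.0274, 0, 0.0027, 1]
[0, 0.099, 0, -0.0262, 0, 0.0012, 1]
[0, 0.099, 0, -0.0248, 0, -0.0002, 1]
-> (70, 165, 130) tcp [ 92.9 234.6]
[0, 0.13, 0, -0.0153, 0, 0.0196, 1]
[0, 0.13, 0, -0.0148, 0, 0.0191, 1]
[0, 0.13, 0, -0.0143, 0, 0.0186, 1]
[0, 0.13, 0, -0.0137, 0, 0.0181, 1]
[0, 0.13, 0, -0.0131, 0, 0.0177, 1]
[0, 0.13, 0, -0.0125, 0, 0.0174, 1]
[0, 0.13, 0, -0.0118, 0, 0.0172, 1]
[0, 0.13, 0, -0.0111, 0, 0.017, 1]
[0, 0.13, 0, -0.0103, 0, 0.0169, 1]
[0, 0.13, 0, -0.0096, 0, 0.0168, 1]
[0, 0.13, 0, -0.0089, 0, 0.0169, 1]
[0, 0.13, 0, -0.0082, 0, 0.017, 1]
-> (0, 149, 170) tcp [ 26. 138.]
```

>>> arm_command(
  motion=[
    [0,0.099,0,-0.0286,0,0.0043,1],
    [0,0.099,0,-0.0274,0,0.0027,1],
    [0,0.099,0,-0.0262,0,0.0012,1],
    [0,0.099,0,-0.0248,0,-0.0002,1],
    [0,0.13,0,-0.0153,0,0.0196,1],
    [0,0.13,0,-0.0148,0,0.0191,1],
    [0,0.13,0,-0.0143,0,0.0186,1],
    [0,0.13,0,-0.0137,0,0.0181,1],
    [0,0.13,0,-0.0131,0,0.0177,1],
    [0,0.13,0,-0.0125,0,0.0174,1],
  ],
)

```text
clock: 16.85
tool_pos: [468.6, 37.9, 194.9]
eef_rot: [-2.181, -2.179, -0.086]
contact_force: [-0.3, 0.4, -3.3]
finger_gap: 11.6
finger_force: 58.0
```

>>> arm_command(
  motion=[
    [0,0.13,0,-0.0118,0,0.0172,1],
    [0,0.13,0,-0.0111,0,0.017,1],
    [0,0.13,0,-0.0103,0,0.0169,1],
    [0,0.13,0,-0.0096,0,0.0168,1],
    [0,0.13,0,-0.0089,0,0.0169,1],
    [0,0.13,0,-0.0082,0,0.017,1],
    [0,0,0,0,0,0,1],
    [0,0,0,0,0,0,1],
  ],
)

```text
clock: 17.65
tool_pos: [468.3, 26.5, 137.6]
eef_rot: [-1.825, -1.819, -0.65]
contact_force: [-0.3, -0.1, -1.8]
finger_gap: 11.0
finger_force: 58.0
```

```bash
python3 - <<'E'
from h import *
need([468.7,-25,90],np.array([[0,1,0],[.774,0,.633],[.633,0,-.774]]))
im=vision.snapshot("scene"); cv2.imwrite("pics/s8.png",np.vstack([im[120:340,100:380],vision.snapshot("top")[150:370,150:430]]))
E
```

```text
17.65 [468.3  26.5 137.6] 
 [[ 0.004  1.    -0.002]
 [ 0.773 -0.002  0.635]
 [ 0.635 -0.004 -0.773]] [ 0.35  0.65  0.07  1.99 -0.82  1.01  1.04] 11.044584377112589
shift [-0.1401  0.0014  0.0081]
turn [-0.002 -0.003 -0.005]
```

View pics/s8.png

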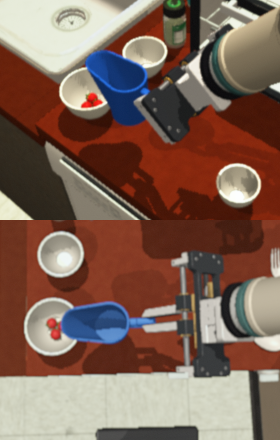

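The jug is empty and upright, and the tomatoes are in the bowl. Moving back and setting it down.

>>> arm_command(
  motion=[
    [0,0,0,-0.03,0,0.002,1],
    [0,0,0,-0.04,0,0.002,1],
    [0,0,0,-0.04,0,0.002,1],
    [0,0,0,-0.03,0,0.002,1],
    [0,0,0,0,0,0,1],
    [0,0,0,-0.02,0,0.0245,1],
    [0,0,0,-0.0165,0,0.02,1],
    [0,0,0,-0.0065,0,0.008,1],
    [0,0,0,-0.003,0,0.0035,1],
    [0,0,0,0,0,0,1],
  ],
)

```text
clock: 18.75
tool_pos: [468.4, -23.8, 54.0]
eef_rot: [-1.823, -1.82, -0.653]
contact_force: [-0.8, -0.1, -1.9]
finger_gap: 11.3
finger_force: 58.0
```

>>> arm_command(
  motion=[
    [0,0,0,-0.0014,0,0.0017,1],
    [0,0,0,0,0,0,1],
    [0,0,0,0,0,0,0.6],
    [0,0,0,0,0,0,0.6],
    [0,0,0,0,0,0,0.6],
    [0,0,0,0,0,0,0.6],
    [0,0,0,0,0,0,0.6],
    [0,0,0,0,0,0,0.6],
  ],
)

```text
clock: 19.55
tool_pos: [468.6, -24.3, 53.0]
eef_rot: [-1.824, -1.82, -0.653]
contact_force: [0.3, 0.3, 0.5]
finger_gap: 37.7
finger_force: 0.0
```

>>> arm_command(
  motion=[
    [0,0,0,0,0,-0.03,0.6],
    [0,0,0,0,0,-0.06,0.6],
    [0,0,0,0,0,-0.06,0.6],
    [0,0,0,0.03,0,-0.03,0.6],
    [0,0,0,0,0,0,0.6],
    [0,0,0,0,0,0,0.6],
    [0,0,0,0,0,0,0.6],
  ],
)

```text
clock: 20.25
tool_pos: [468.1, -69.3, 131.3]
eef_rot: [-1.823, -1.819, -0.652]
contact_force: [-0.5, -0.1, -0.5]
finger_gap: 37.7
finger_force: 0.0
```

```bash
python3 - <<'E'
from h import *
im=vision.snapshot("scene"); cv2.imwrite("pics/s9.png",np.vstack([im[120:340,100:380],vision.snapshot("top")[150:370,150:430]]))
E
```

```text
(no output)
```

View pics/s9.png

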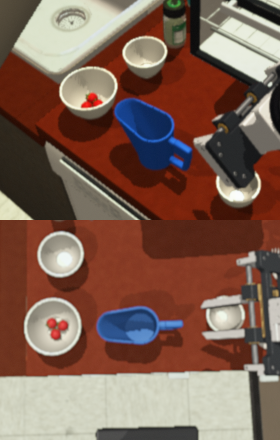

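The empty jug stands upright, the three tomatoes are in the large bowl, and the gripper is clear. Handing in.

```bash
python3 -c "
from station import manip
print(manip.close_job())"
```

```text
the job is handed in; nothing more can be done
None
```

I handed the job in at about 20 s on the robot's clock: all three tomatoes lie in the large bowl, and the empty jug stands upright on the worktop, let go, as the last picture shows; the judge's result was not reported.

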